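# Lift the oiled cedar ball with the bamboo tongs

### The arm

A 7-joint arm with a two-finger parallel gripper is mounted at the origin on the work surface. World frame = base frame: x ahead of the robot, y to its left, z up, the work surface at z = 0. Lengths are in mm, angles in rad, forces in N, time in s.
With the tool pointing down it reaches from about 400 to 875 mm from the base axis. Payload 4.4 kg.
Tool frame: the origin (TCP) lies midway between the tips of the shut fingers; the grasp point (between the pads) lies 19 mm behind it; x points along the fingers, z is the direction in which the jaws open and shut, and the axes are right-handed (so a half turn about x gives the same grasp; the last joint's range is limited). The gripper opens to 85 mm and grips with 20 to 120 N. Pads are 22 mm wide; open, the fingers measure 114 mm over their backs; the gripper's body (76 mm by 85 mm) begins 54 mm behind the grasp point. The pads swing forward as they close: fully open they stand 13 mm farther back than shut.
Start: joints at [-1.195, 0.628, 0.038, 1.517, -0.027, 0.996, -0.02], TCP at [277.898, 587.614, 231.313] pointing down, gripper open.
Joint ranges: [-3.06, 3.06], [-0.37, 2.12], [-1.25, 1.32], [0.18, 2.47], [-1.1, 4.24], [0.23, 1.98], [-2.94, 2.94]. Speed limits (rad/s): [2.57, 2.57, 3.14, 3.14, 3.14, 3.14, 3.14].

### API

Orientations are given as [roll, pitch, yaw] about the fixed x, y, z axes, in that order (R = Rz(yaw) Ry(pitch) Rx(roll)).
In Python, from cell import ctrl gives the robot as it stands. The module is installed in compiled form; this text tells all that it offers.
- The arm moves only by the tool servo_tool, never from a script. Its argument "rows" is a list of rows, each an object of numbers: "dx", "dy", "dz": the shift along the tool's x, y, z in units of 750 mm (1.0 is 750 mm); "wx", "wy", "wz": the turn, a rotation vector about the tool's x, y, z in units of 6 degrees (1.0 is 6 degrees); "fingers": the closure, from 0 (fully open) to 1 (shut). In form: [{"dx": .., "dy": .., "dz": .., "wx": .., "wy": .., "wz": .., "fingers": ..}, ...]. A call has 1 to 5 rows; each row shifts and turns the commanded pose from where the row before left it, along the tool's axes as they then stand; what a row does not reach is not made up. A row lasts 1/8 s, in which the tool goes at most 62.5 mm and 10.7 degrees, less where a joint would pass 70% of its speed; a pose out of reach is approached as far as the arm can. A call with a number of a shift or a turn outside -1 to 1 is refused whole. A call with a gripper value outside its range is refused whole. The fingers move at their own pace and stop on an object; the grip force is fixed at half the most. Time passes only in rows, so rows that do not move let the fingers close. It gives the time, the measured TCP pose, the force and the opening at its end, in the units of the state.
- ctrl.read_state(): the state, without advancing time (a new reading comes with each control period).
- ctrl.get_image(name): name is "scene" or "top" or "wrist"; returns the picture (480x640x3 uint8, red, green, blue); there is no depth.
- ctrl.camera_info(name): a dict with "fovy" (degrees; the focal length in pixels is half the picture's height over the tangent of half this angle, whatever the lens; pixels are square), "cx", "cy" (the principal point, pixels), "R" (3x3) and "t" (3): a world point X has camera coordinates R X + t. Camera axes: x right, y down, z forward; pixel columns grow to the right and rows downward; lengths in mm; the calibration is good to about 2 mm. A picture is of the moment at which its call begins: read the wrist's pose just before it. camera_info takes no time and is no camera call; for the wrist camera it gives the pose at the moment of the call.
- ctrl.finish_job(): hands the job in, once; it reports no verdict.
Trained networks look in the newest picture that a camera, given by its name, has taken for a name from the list of things; names that differ only in an ending like _2 or _b are one class to them, and where a whole thing is asked for, a point or a joint stands for the part that bears it (a point fixed in the world has none). Each returns a list of dicts, best first, with "conf" (0 to 1); they miss things now and then, are a little off and sometimes report something else, mostly with a low value. They report only what shows in the picture. A call takes as long as a camera call. They do not tell look-alikes from the thing itself.
- ctrl.search_frame(label, camera): "extent" ([centre column, centre row, width, height] in pixels, round what is visible of it).
- ctrl.silhouettes(label, camera): "region" (480x640 bool, what is visible of it) and "extent" ([centre column, centre row, width, height] in pixels, round what is visible of it).
- ctrl.mark_of(label, camera): "point" ([column, row] in pixels: a listed point, or the origin of a listed thing).
The state is a dict: "clock": time; "qpos": joint angles; "qd": joint speeds; "tau": joint torques, N m; "eef_pos": TCP position; "tool_rot": TCP orientation; "force": force on the tool from outside, world axes, zero at the start; "torque": the same for the moment, N m; "width": finger opening in mm.
Only numpy, scipy, OpenCV 4.12 (cv2) and the standard library are available. Lean on these libraries where they do the work, as an engineer would, in place of code of your own. Each camera call takes 0.05 s, during which the arm holds its last target.

### The job

The cedar ball has just been oiled, so it must not be touched by the robot itself: pick up the bamboo tongs, close their tips on the ball, lift it off its stand and finish still squeezing the tongs, holding the ball steady between the tips, 15 cm or more above the shelf. Leave the cedar block on its stand and do not disturb the jar, the ring holder or the shoe horn.

Things in the scene. Friction and masses are not known exactly. Their poses are not given: they have to be found in the camera images.
- tongs: Sprung bamboo tongs, 205 mm long, 90 g, lying flat; they close in the horizontal plane. Origin: underside, midway between the grips, near the centre of mass; x points to the tips, y across, z up. Head reaches back to x = -99 mm, tips end at x = +106. Grips: upright flat strips, x -30 to +30, z 0 to 28 mm, 61 mm over their outer faces when free.
- tongs_left (a joint): closing angle of each arm in rad, both move alike about a pivot at x = -80 mm: 0 sprung open (61 mm over the grips), 0.05 (53 mm, tips 48 mm apart), 0.10 (45 mm, tips 32 mm apart and parallel), 0.19 shut (30 mm). Spring at the grips: 5 N to start, 10 N at 0.10; 50 to 56 mm over the grips carries the tongs open, 20 to 40 N there holds the ball
- tongs_tips (a point): point midway between the two tip paddles, 85 mm ahead of the tongs' origin and 14 mm above the underside; axes as tongs. The paddles reach from x = 64 to 106 mm and z = 2 to 26 mm of the tongs and stand 65 mm apart inside, about 80 mm over their outsides, when free
- ball: cedar ball, 32 mm in diameter, 10 to 20 g, lying in the cup of one of the two stands; its frame turns as it rolls, use point ball_center
- ball_center (a point): centre of the cedar ball; at the start about 55 mm above the shelf
- block: cedar cube of 26 mm resting on the other stand, to be left there; origin: centre of its underside
- stand_a: grey silicone stand shaped like an egg cup, holding the ball; fixed; 34 mm tall, foot 48 mm across, stem 18 mm, cup 28 mm across outside (narrower than the ball); origin: centre of its underside, on the tray
- stand_b: the same kind of stand, fixed, holding the cube; about 110 to 150 mm from the other stand
- tray: fixed dark wooden board 120 x 260 x 8 mm under the two stands, its long side along its y; origin: centre of its underside, on the shelf; it may be to the left or the right, with the tongs on the other side
- jar: round glass jar with a metal screw-top lid, 80 mm across, 85 mm tall, at the far side; origin: centre of its underside
- ring_holder: cone-shaped pale silicone ring holder, 68 mm across the foot, 64 mm tall, at the right; origin: centre of its underside
- shoe_horn: bamboo shoe horn, 215 mm long, 40 mm wide, 8 mm high, lying at the left; origin: underside, middle of its length, x along its length
Not all that is in view belongs to the job. What is meant by the tongs is not black or turquoise, and is the smaller of those in its own colour.

How it is judged (in metres and radians):
On the way, in this order (a step that is already met when the one before it is completed fails the run):
1. the tongs are picked up clear of the shelf, held by the gripper (height (world z) of tongs above 0.015 m and contact force between the fingers and tongs above 1 N), for 0.2 s.
2. the ball is lifted between the tips of the tongs (height (world z) of ball_center above 0.09 m and distance between ball_center and tongs_tips below 0.022 m and contact force between tongs and ball above 0.5 N), for 0.2 s.
At the end, for the whole second after the job is handed in: Gripper squeezes the tongs (over 2 N), angle over 0.06 rad, over 0.5 N on the ball; ball centre within 22 mm of the point between the tips, over 145 mm up, below 50 mm/s, not touched by the robot; cube moved under 20 mm, jar, ring holder and shoe horn under 30 mm (height (world z) of ball_center above 0.145 m and distance between ball_center and tongs_tips below 0.022 m and contact force between tongs and ball above 0.5 N and contact force between the fingers and tongs above 2 N and contact force between each of the arm, the fingers and ball below 0.05 N and value of joint tongs_left above 0.06 rad and linear speed of ball below 0.05 m/s and distance of block from where it was at the start of the episode below 0.02 m and distance of each of jar, ring_holder, shoe_horn from where it was at the start of the episode below 0.03 m); the arm keeps its last pose, push and grip.
It fails at once if the robot itself touches the ball (contact force between any of the arm, the fingers and ball above 0.3 N).
It fails at once if the cedar block is disturbed (distance of block from where it was at the start of the episode above 0.02 m).
It fails at once if the glass jar is disturbed (distance of jar from where it was at the start of the episode above 0.03 m).
It fails at once if the ring holder is disturbed (distance of ring_holder from where it was at the start of the episode above 0.03 m).
It fails at once if the shoe horn is disturbed (distance of shoe_horn from where it was at the start of the episode above 0.03 m).
It also fails if it takes over 40 s, if anything falls off the work surface, if the arm or the gripper's body presses on something with over 40 N, if the wrist force passes 120 N, or if a joint passes its speed limit or range.

## Working session

There is one attempt and no reset: what is moved stays moved. The work goes in short steps, Python scripts to look and compute and a tool call to move; the robot and the scene stay as the last step left them, time stands still between calls to the robot, and variables do not carry over. Pictures are saved under pics/ and viewed, and the job is handed in when it is done.

Besides the shell and the picture viewer there is one more tool, called after "Request:" by a JSON object that holds its "name" and its "arguments". servo_tool: Moves the arm, as the interface text tells. Its arguments: {"type":"object","properties":{"rows":{"type":"array"}},"required":["rows"]}

```bash
mkdir -p pics; cat > h.py <<'E'
import numpy as np,cv2
from cell import ctrl
def snap(n,f):
    im=ctrl.get_image(n); cv2.imwrite('pics/'+f,im[:,:,::-1].copy()); return im
def ray(n,p,z,info=None):
    i=info or ctrl.camera_info(n); f=240/np.tan(np.radians(i['fovy'])/2)
    R=np.array(i['R']);t=np.array(i['t']); d=R.T@np.array([(p[0]-i['cx'])/f,(p[1]-i['cy'])/f,1]); c=-R.T@t
    return c+d*(z-c[2])/d[2]
def proj(n,X,info=None):
    i=info or ctrl.camera_info(n); f=240/np.tan(np.radians(i['fovy'])/2)
    c=np.array(i['R'])@np.array(X,float)+np.array(i['t']); return np.array([f*c[0]/c[2]+i['cx'],f*c[1]/c[2]+i['cy']])
E
python3 - <<'E'
from h import *
np.set_printoptions(precision=3,suppress=True)
print(ctrl.read_state())
for c in ['scene','top','wrist']:
    snap(c,c+'0.png'); print(c,ctrl.camera_info(c))
for l in ['tongs','tongs_tips','ball','stand_a','block','jar','ring_holder','shoe_horn']:
    for m in (ctrl.search_frame,ctrl.mark_of): print(l,[(np.round(d.get('extent',d.get('point')),1),round(d['conf'],2)) for d in m(l,'top')])
E
```

```text
{'clock': 0.0, 'qpos': array([-1.195,  0.629,  0.038,  1.518, -0.027,  0.996, -0.02 ]), 'qd': array([ 0.002, -0.001, -0.001,  0.001, -0.001,  0.002, -0.   ]), 'tau': array([  0.   , -56.34 ,   1.226, -19.344,   0.011,   0.011,  -0.   ]), 'eef_pos': array([277.63 , 587.027, 230.385]), 'tool_rot': array([-3.123,  1.569, -1.994]), 'force': array([-0.194, -0.396, -1.022]), 'torque': array([-0.012, -0.011,  0.022]), 'width': 85.24066620606962}
scene {'fovy': 54.42946489593238, 'cx': 320.1596614456528, 'cy': 245.77999412854354, 'R': array([[-0.474,  0.88 , -0.   ],
       [ 0.638,  0.343, -0.689],
       [-0.606, -0.327, -0.725]]), 't': array([ 293.232, -296.483, 1609.249])}
top {'fovy': 42.628822109307585, 'cx': 321.61562691807154, 'cy': 245.5476514426461, 'R': array([[-0.016, -1.   ,  0.016],
       [-0.998,  0.015, -0.062],
       [ 0.061, -0.017, -0.998]]), 't': array([ -53.   ,  562.357, 1675.752])}
wrist {'fovy': 61.743602756603195, 'cx': 316.9811146377584, 'cy': 234.00419093324214, 'R': array([[ 0.427,  0.904, -0.   ],
       [ 0.862, -0.407,  0.301],
       [ 0.273, -0.129, -0.953]
[... 748 characters left out ...]
2,  16.6,  14.4]), 0.54)]
stand_a [(array([211.7, 252.7]), 0.57), (array([254.6, 246.3]), 0.41)]
block [(array([375.3, 234.6,  50.6,  73.6]), 0.65), (array([254. , 243.3,   9.3,  12.4]), 0.52)]
block [(array([255.7, 243.8]), 0.51)]
jar [(array([319.4, 148.5,  27.4,  33.6]), 0.63)]
jar [(array([323.1, 151.7]), 0.97)]
ring_holder [(array([469. , 247.6,  29.7,  23.1]), 0.94), (array([209. , 256.3,  10.4,  15.4]), 0.39)]
ring_holder [(array([467.7, 246.4]), 0.79), (array([255.1, 241.3]), 0.23), (array([230.7, 248.4]), 0.18)]
shoe_horn [(array([127. , 244.7,  11.9,  75.3]), 0.73), (array([212.2, 257.2,  17.4,  15.5]), 0.24)]
shoe_horn [(array([127.6, 242.9]), 0.71), (array([211.5, 254.7]), 0.59)]
```

View pics/top0.png

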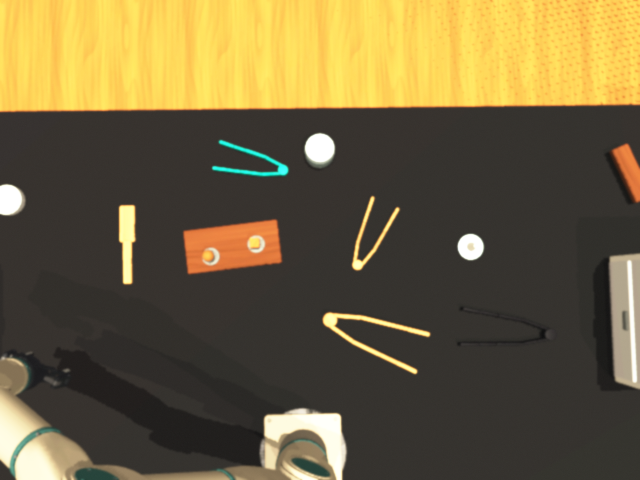

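View pics/scene0.png

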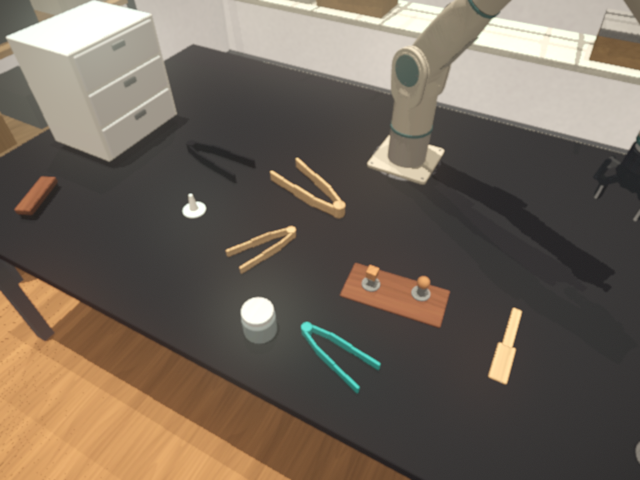

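View pics/wrist0.png

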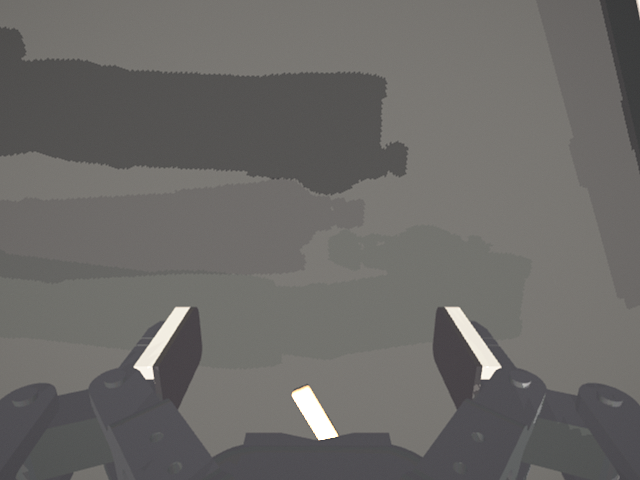

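```bash
python3 - <<'E'
from h import *
from scipy.spatial.transform import Rotation as Ro
np.set_printoptions(precision=3,suppress=True)
s=ctrl.read_state(); print(Ro.from_euler('xyz',s['tool_rot']).as_matrix())
im=cv2.imread('pics/top0.png')[:,:,::-1].astype(int)
for d in ctrl.silhouettes('tongs','top'):
    m=d['region'];ys,xs=np.nonzero(m);c=im[m].mean(0)
    P=np.array([ray('top',(x,y),26)[:2] for x,y in zip(xs,ys)])
    print(d['conf'],d['extent'],c,P.min(0),P.max(0), len(P))
for n,p,z in [('head',(358,265),26),('tipL',(372,198),26),('tipR',(397,209),26),('ball',(208.5,257),55),('block',(256,243),60),('jar',(319,148),85),('ring',(470.5,247),10),('tray1',(184,231),8),('tray2',(277,221),8),('tray3',(281,263),8),('tray4',(188,273),8),('shoe',(128,206),5),('shoe',(127,283),5)]: print(n,ray('top',p,z))
x=cv2.resize(cv2.imread('pics/top0.png')[180:290,330:430],None,fx=7,fy=5.4*1.0,interpolation=cv2.INTER_NEAREST)
x=cv2.resize(cv2.imread('pics/top0.png')[185:280,335:415],None,fx=6,fy=6,interpolation=cv2.INTER_NEAREST);cv2.imwrite('pics/c.png',x)
E
```

```text
[[ 0.    -0.904  0.428]
 [ 0.     0.428  0.904]
 [-1.    -0.     0.   ]]
0.95 [375.9, 234.4, 48.9, 67.8] [252.422 235.196 145.377] [ 497.862 -271.156] [ 687.372 -146.751] 204
0.9 [508.0, 327.1, 101.0, 39.4] [44.848 42.395 40.95 ] [ 280.703 -698.351] [ 386.832 -426.065] 858
0.63 [374.2, 342.7, 102.1, 57.0] [247.811 229.953 141.869] [ 216.225 -347.618] [376.844 -62.183] 928
head [ 506.069 -160.501   26.   ]
tipL [ 690.107 -202.831   26.   ]
tipR [ 658.625 -271.156   26.   ]
ball [533.057 242.546  55.   ]
block [568.394 114.571  60.   ]
jar [818.303 -58.069  85.   ]
ring [ 551.523 -475.35    10.   ]
tray1 [608.17  317.519   8.   ]
tray2 [632.137  60.5     8.   ]
tray3 [515.495  50.855   8.   ]
tray4 [492.024 306.855   8.   ]
shoe [680.271 472.578   5.   ]
shoe [467.302 474.687   5.   ]
```

View pics/c.png

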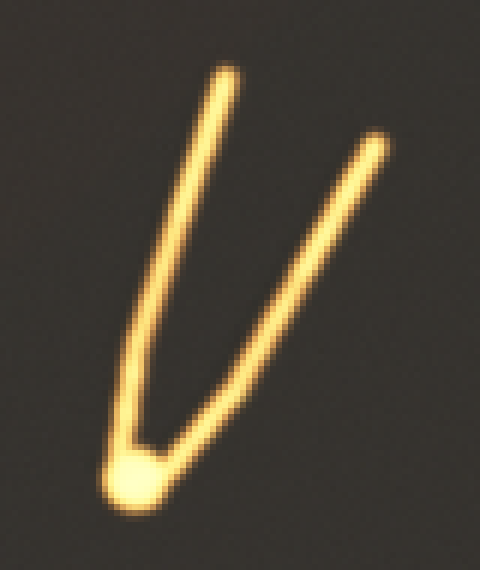

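Request:
{"name": "servo_tool", "arguments": {"rows": [{"dy": -0.057,"dz": -0.0545,"fingers": 0},{"dy": -0.057,"dz": -0.0545,"fingers": 0},{"dy": -0.057,"dz": -0.0545,"fingers": 0},{"dy": -0.057,"dz": -0.0545,"fingers": 0},{"dy": -0.057,"dz": -0.0545,"fingers": 0}]}}

```text
schema error: expected keys dx, dy, dz, wx, wy, wz, fingers
```

Request:
{"name": "servo_tool", "arguments": {"rows": [{"dy": -0.057,"dz": -0.0545,"fingers": 0},{"dy": -0.057,"dz": -0.0545,"fingers": 0},{"dy": -0.057,"dz": -0.0545,"fingers": 0},{"dy": -0.057,"dz": -0.0545,"fingers": 0},{"dy": -0.057,"dz": -0.0545,"fingers": 0}]}}

```text
schema error: expected keys dx, dy, dz, wx, wy, wz, fingers
```

Request:
{"name": "servo_tool", "arguments": {"rows": [{"dy": -0.057,"dz": -0.0545,"fingers": 0},{"dy": -0.057,"dz": -0.0545,"fingers": 0},{"dy": -0.057,"dz": -0.0545,"fingers": 0},{"dy": -0.04,"dz": -0.035,"fingers": 0},{"fingers": 0}]}}

```text
schema error: expected keys dx, dy, dz, wx, wy, wz, fingers
```

```bash
python3 - <<'E'
from h import *
np.set_printoptions(precision=3,suppress=True)
s=ctrl.read_state(); print(s['clock'],s['qpos'],s['eef_pos'],s['tool_rot'])
i=ctrl.camera_info('wrist');snap('wrist','w1.png');snap('scene','s1.png')
print(ray('wrist',(320,240),0,i)); print(proj('wrist',(579,-193,26),i),proj('wrist',(674,-237,26),i))
E
```

```text
1.0 [-1.195  0.628  0.039  1.517 -0.027  0.996 -0.02 ] [277.882 587.626 231.309] [0.692 1.571 1.821]
[322.933 570.611   0.   ]
[-114.631  641.14 ] [-90.191 688.958]
```

View pics/w1.png

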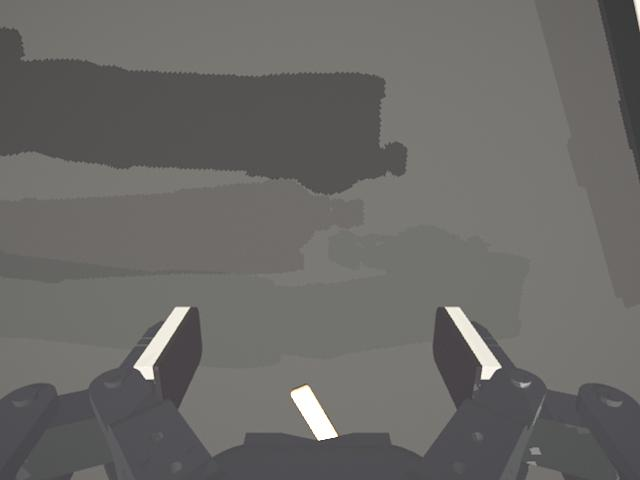

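Request:
{"name": "servo_tool", "arguments": {"rows": [{"dx": 0,"dy": -0.057,"dz": -0.0545,"wx": 0,"wy": 0,"wz": 0,"fingers": 0},{"dx": 0,"dy": -0.057,"dz": -0.0545,"wx": 0,"wy": 0,"wz": 0,"fingers": 0},{"dx": 0,"dy": -0.057,"dz": -0.0545,"wx": 0,"wy": 0,"wz": 0,"fingers": 0},{"dx": 0,"dy": -0.057,"dz": -0.0545,"wx": 0,"wy": 0,"wz": 0,"fingers": 0},{"dx": 0,"dy": -0.057,"dz": -0.0545,"wx": 0,"wy": 0,"wz": 0,"fingers": 0}]}}

```text
clock: 1.72
eef_pos: [384.5, 309.8, 231.6]
tool_rot: [-0.545, 1.57, 0.584]
force: [2.2, 0.7, -0.6]
width: 85.1
```

```bash
python3 - <<'E'
from h import *
np.set_printoptions(precision=3,suppress=True)
i=ctrl.camera_info('wrist')
print(proj('wrist',(533,242,55),i),proj('wrist',(568,115,55),i)); im=snap('wrist','w1.png')
for l in ['ball','ball_center','stand_a','block']:
    for d in ctrl.mark_of(l,'wrist'): print(l,d['point'],d['conf'],ray('wrist',d['point'],55 if 'ball' in l else (8 if 'stand' in l else 42),i))
    for d in ctrl.search_frame(l,'wrist'): print(l,d['extent'],d['conf'])
print(ctrl.read_state()['eef_pos'])
E
```

```text
[318.177 374.356] [218.752 446.846]
ball [325.0, 365.5] 0.88 [526.897 251.919  55.   ]
ball [325.1, 377.5, 33.6, 34.3] 0.74
ball_center [323.9, 378.6] 0.71 [539.599 244.875  55.   ]
ball_center [326.9, 379.5, 35.5, 34.7] 0.75
stand_a [323.1, 346.7] 0.84 [536.073 246.553   8.   ]
stand_a [233.4, 415.1] 0.6 [573.012 118.515   8.   ]
stand_a [234.8, 416.6, 44.2, 38.8] 0.85
stand_a [322.8, 348.2, 47.4, 39.0] 0.84
block [229.6, 441.5] 0.75 [576.975 119.424  42.   ]
[383.077 312.954 231.222]
```

View pics/w1.png

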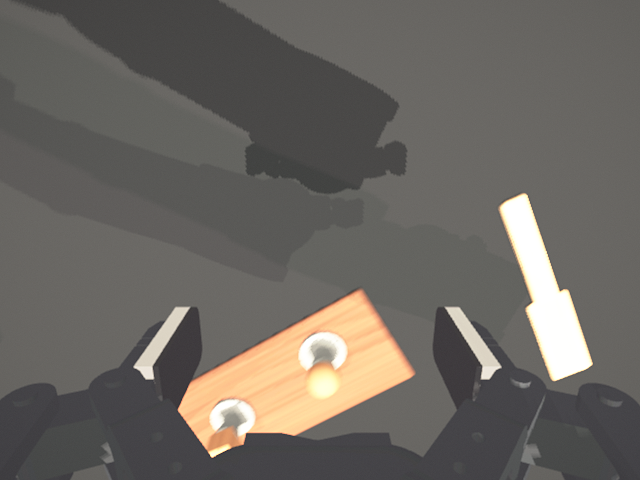

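Request:
{"name": "servo_tool", "arguments": {"rows": [{"dx": 0,"dy": -0.058,"dz": -0.055,"wx": 0,"wy": 0,"wz": 0,"fingers": 0},{"dx": 0,"dy": -0.058,"dz": -0.055,"wx": 0,"wy": 0,"wz": 0,"fingers": 0},{"dx": 0,"dy": -0.058,"dz": -0.055,"wx": 0,"wy": 0,"wz": 0,"fingers": 0},{"dx": 0,"dy": -0.058,"dz": -0.055,"wx": 0,"wy": 0,"wz": 0,"fingers": 0},{"dx": 0,"dy": -0.058,"dz": -0.055,"wx": 0,"wy": 0,"wz": 0,"fingers": 0}]}}

```text
clock: 2.8
eef_pos: [493.0, 31.5, 231.3]
tool_rot: [-0.383, 1.57, 0.749]
force: [0.3, -0.5, 0.8]
width: 85.5
```

Request:
{"name": "servo_tool", "arguments": {"rows": [{"dx": 0,"dy": -0.058,"dz": -0.055,"wx": 0,"wy": 0,"wz": 0,"fingers": 0},{"dx": 0,"dy": -0.058,"dz": -0.055,"wx": 0,"wy": 0,"wz": 0,"fingers": 0},{"dx": 0,"dy": -0.058,"dz": -0.055,"wx": 0,"wy": 0,"wz": 0,"fingers": 0},{"dx": 0,"dy": -0.058,"dz": -0.055,"wx": 0,"wy": 0,"wz": 0,"fingers": 0},{"dx": 0,"dy": 0,"dz": 0,"wx": 0,"wy": 0,"wz": 0,"fingers": 0}]}}

```text
clock: 3.42
eef_pos: [579.6, -197.2, 230.7]
tool_rot: [-2.573, 1.567, -1.45]
force: [-0.7, 0.3, 0.1]
width: 85.1
```

```bash
python3 - <<'E'
from h import *
np.set_printoptions(precision=3,suppress=True)
i=ctrl.camera_info('wrist'); im=snap('wrist','w2.png')
for l in ['tongs','tongs_tips']:
    for d in ctrl.mark_of(l,'wrist'): print(l,d['point'],d['conf'],ray('wrist',d['point'],0 if l=='tongs' else 14,i))
s=ctrl.read_state();print(s['eef_pos'],s['tool_rot'],s['qpos'],s['clock'])
E
```

```text
[ 578.95  -189.389  230.722] [1.014 1.569 2.146] [ 0.207  0.571  0.101  1.638 -0.07   0.937  1.465] 3.575
```

View pics/w2.png

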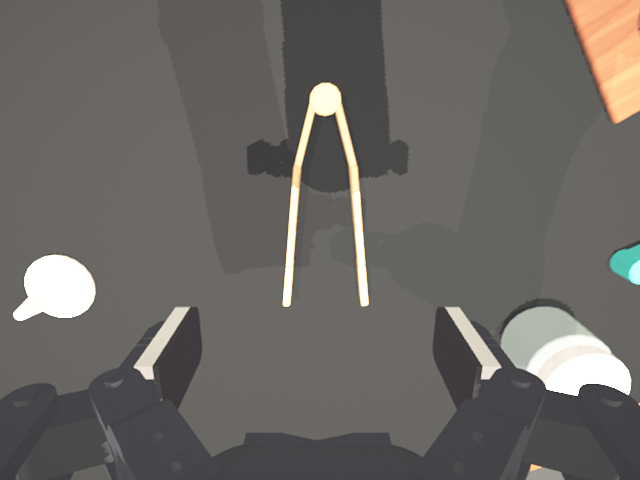

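```bash
python3 - <<'E'
from h import *
np.set_printoptions(precision=2,suppress=True)
i=ctrl.camera_info('wrist'); ctrl.get_image('wrist')
s=ctrl.read_state();print(s['eef_pos'])
h=ray('wrist',(325,99),28,i)[:2];a=ray('wrist',(287,303),26,i)[:2];b=ray('wrist',(364,303),26,i)[:2]
m=(a+b)/2;d=m-h;L=np.hypot(*d);d/=L;print(h,a,b,m,L,np.hypot(*(a-b)),np.degrees(np.arctan2(d[1],d[0])))
# grips outer
for r in (170,190,215,240):pass
o=m-d*104;print('origin',o, h+d*80)
from scipy.spatial.transform import Rotation as Ro
M=Ro.from_euler('xyz',s['tool_rot']).as_matrix();print(M, M.T@np.r_[o-s['eef_pos'][:2],0])
print('z ang',np.degrees(np.arctan2(M[1,2],M[0,2])))
print(i['R'],-np.array(i['R']).T@i['t'])
E
```

```text
[ 579.   -188.94  230.95]
[ 506.61 -147.06] [ 660.07 -258.19] [ 691.65 -191.11] [ 675.86 -224.65] 186.1963306538513 74.15028744994837 -24.628330300691246
origin [ 581.32 -181.31] [ 579.33 -180.4 ]
[[-0.   -0.91  0.42]
 [ 0.    0.42  0.91]
 [-1.    0.    0.  ]] [0.01 1.14 7.89]
z ang 64.86763652269205
[[ 0.42  0.91  0.  ]
 [ 0.86 -0.41  0.3 ]
 [ 0.27 -0.13 -0.95]] [ 509.7  -156.7   374.85]
```

```bash
python3 - <<'E'
from h import *
np.set_printoptions(precision=1,suppress=True)
im=cv2.imread('pics/scene0.png')
x=cv2.resize(im[215:280,215:305],None,fx=6,fy=6,interpolation=cv2.INTER_CUBIC)
for X,c in (((506.6,-147,26),(0,0,255)),((506,-160.5,26),(255,0,0)),((660,-258,26),(0,0,255)),((658.6,-271,26),(255,0,0)),((691.6,-191,26),(0,0,255)),((690,-203,26),(255,0,0))):
    p=proj('scene',X);print(p); q=((p-[215,215])*6).astype(int); cv2.circle(x,tuple(int(v) for v in q),4,c,-1)
cv2.imwrite('pics/sc.png',x)
t=snap('top','t2.png')
for Z in (0,):
  print(proj('top',(0,0,0)))
print(ctrl.camera_info('top'))
E
```

```text
[293.4 231.2]
[289.4 229.5]
[229.8 252.5]
[226.2 250.5]
[243.4 269.1]
[240. 267.]
[302.2 452. ]
{'fovy': 42.628822109307585, 'cx': 321.61562691807154, 'cy': 245.5476514426461, 'R': array([[-0. , -1. ,  0. ],
       [-1. ,  0. , -0.1],
       [ 0.1, -0. , -1. ]]), 't': array([ -53. ,  562.4, 1675.8])}
```

View pics/sc.png

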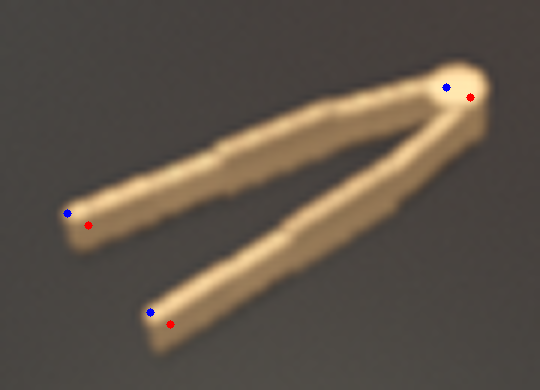

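View pics/t2.png

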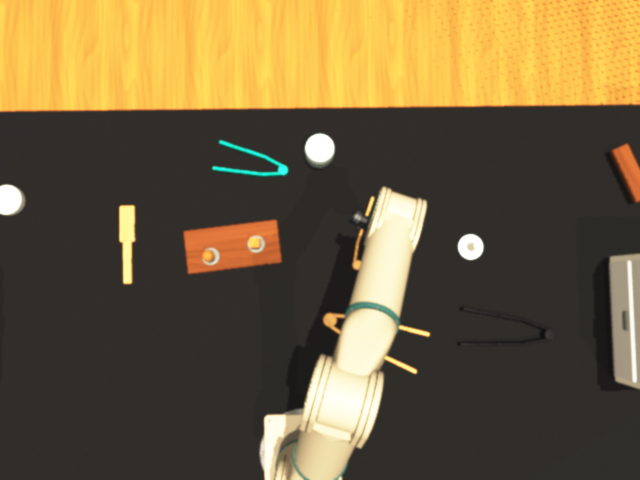

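```bash
python3 - <<'E'
from h import *
np.set_printoptions(precision=2,suppress=True)
s=ctrl.read_state();i=ctrl.camera_info('wrist'); im=snap('wrist','w3.png')
print(s['eef_pos'],s['clock'],s['tool_rot'])
m=((im[:,:,0].astype(int)-im[:,:,2])>50).astype(np.uint8)
n,l,st,c=cv2.connectedComponentsWithStats(m)
for k in range(1,n):
    if st[k,4]>300: print(st[k],c[k])
for r in (85,95,100,110,190,215,230,250,280,295,300,303):
    xs=np.nonzero(m[r,200:450])[0]+200; print(r,xs.min() if len(xs) else 0,xs.max() if len(xs) else 0)
E
```

```text
[ 579.   -188.95  231.16] 3.675 [0.8  1.57 1.93]
[ 552    0   88  133 7834] [602.22  56.37]
[ 280   90   71  219 1219] [312.25 177.87]
85 0 0
95 303 327
100 301 330
110 299 331
190 282 348
215 280 350
230 285 351
250 284 353
280 282 348
295 281 349
300 273 357
303 273 350
```

View pics/w3.png

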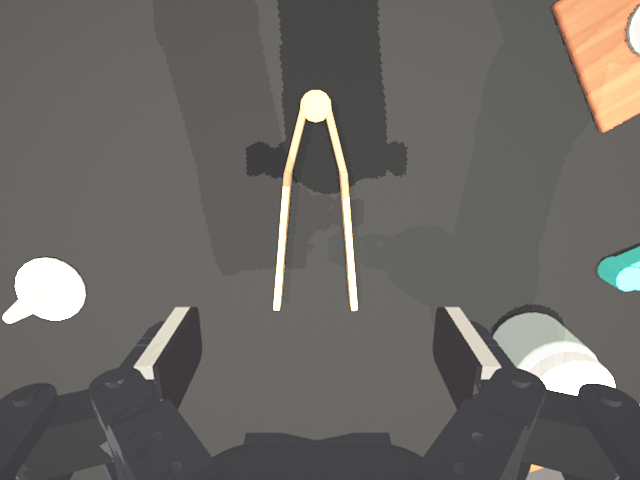

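```bash
python3 - <<'E'
from h import *
np.set_printoptions(precision=2,suppress=True)
i=ctrl.camera_info('wrist'); s=ctrl.read_state()
h=ray('wrist',(315.5,106),28,i)[:2];a=ray('wrist',(277,308),26,i)[:2];b=ray('wrist',(354,308),26,i)[:2]
m=(a+b)/2;d=m-h;L=np.hypot(*d);d/=L;print(h,m,L,np.hypot(*(a-b)),np.degrees(np.arctan2(d[1],d[0])))
o=m-d*105;print('origin',o, h+d*80)
from scipy.spatial.transform import Rotation as Ro
M=Ro.from_euler('xyz',s['tool_rot']).as_matrix();print(s['eef_pos'],M.T@np.r_[o-s['eef_pos'][:2],0],np.degrees(np.arctan2(M[1,2],M[0,2])))
E
```

```text
[ 508.44 -156.43] [ 677.21 -235.64] 186.43814082364148 74.59475403193741 -25.14059818600984
origin [ 582.16 -191.03] [ 580.86 -190.42]
[ 579.02 -189.22  231.29] [-0.   -3.61 -0.3 ] 64.86917861717396
```

Request:
{"name": "servo_tool", "arguments": {"rows": [{"dx": 0.055,"dy": -0.003,"dz": 0,"wx": 0,"wy": 0,"wz": 0,"fingers": 0},{"dx": 0.07,"dy": 0,"dz": 0,"wx": 0,"wy": 0,"wz": 0,"fingers": 0},{"dx": 0.07,"dy": 0,"dz": 0,"wx": 0,"wy": 0,"wz": 0,"fingers": 0},{"dx": 0.05,"dy": 0,"dz": 0,"wx": 0,"wy": 0,"wz": 0,"fingers": 0},{"dx": 0.03,"dy": 0,"dz": 0,"wx": 0,"wy": 0,"wz": 0,"fingers": 0.12}]}}

```text
clock: 4.35
eef_pos: [580.0, -190.5, 23.1]
tool_rot: [1.515, 1.568, 2.646]
force: [-0.1, -0.0, 1.0]
width: 75.0
```

Request:
{"name": "servo_tool", "arguments": {"rows": [{"dx": 0.015,"dy": 0,"dz": 0,"wx": 0,"wy": 0,"wz": 0,"fingers": 0.15},{"dx": 0.012,"dy": 0,"dz": 0,"wx": 0,"wy": 0,"wz": 0,"fingers": 0.15},{"dx": 0,"dy": 0,"dz": 0,"wx": 0,"wy": 0,"wz": 0,"fingers": 0.15}]}}

```text
clock: 4.72
eef_pos: [581.1, -192.2, 5.0]
tool_rot: [-0.814, 1.571, 0.315]
force: [0.3, 0.6, 0.1]
width: 72.5
```

```bash
python3 - <<'E'
from h import *
np.set_printoptions(precision=3,suppress=True)
im=snap('wrist','w4.png'); s=ctrl.read_state(); print(s['eef_pos'],s['force'],s['width'],s['clock'])
E
```

```text
[ 581.376 -192.479    5.403] [ 0.36 -0.45 -0.14] 72.51884675817134 4.775
```

View pics/w4.png

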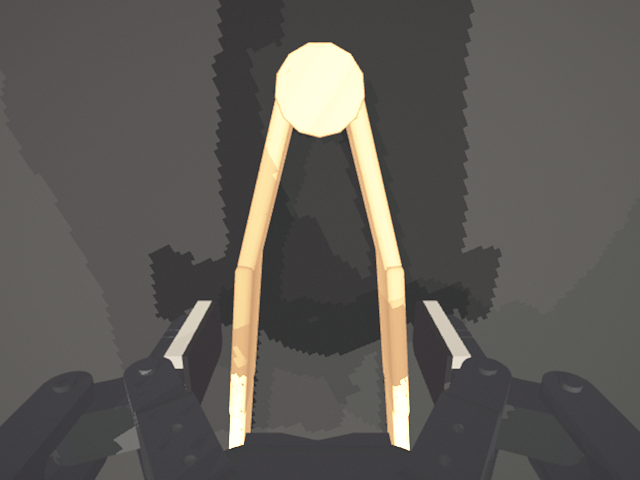

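Request:
{"name": "servo_tool", "arguments": {"rows": [{"dx": 0.005,"dy": 0,"dz": 0,"wx": 0,"wy": 0,"wz": 0,"fingers": 0.25},{"dx": 0,"dy": 0,"dz": 0,"wx": 0,"wy": 0,"wz": 0,"fingers": 0.32},{"dx": 0,"dy": 0,"dz": 0,"wx": 0,"wy": 0,"wz": 0,"fingers": 0.38},{"dx": 0,"dy": 0,"dz": 0,"wx": 0,"wy": 0,"wz": 0,"fingers": 0.38},{"dx": 0,"dy": 0,"dz": 0,"wx": 0,"wy": 0,"wz": 0,"fingers": 0.38}]}}

```text
clock: 5.4
eef_pos: [582.3, -192.9, 2.7]
tool_rot: [-1.371, 1.568, -0.242]
force: [0.7, 0.4, 8.9]
width: 53.4
```

Request:
{"name": "servo_tool", "arguments": {"rows": [{"dx": -0.003,"dy": 0,"dz": 0,"wx": 0,"wy": 0,"wz": 0,"fingers": 0.38},{"dx": -0.015,"dy": 0,"dz": 0,"wx": 0,"wy": 0,"wz": 0,"fingers": 0.38},{"dx": -0.03,"dy": 0,"dz": 0,"wx": 0,"wy": 0,"wz": 0,"fingers": 0.38},{"dx": -0.03,"dy": 0,"dz": 0,"wx": 0,"wy": 0,"wz": 0,"fingers": 0.38},{"dx": 0,"dy": 0,"dz": 0,"wx": 0,"wy": 0,"wz": 0,"fingers": 0.38}]}}

```text
clock: 6.02
eef_pos: [582.2, -193.0, 61.4]
tool_rot: [-1.445, 1.567, -0.316]
force: [1.1, 0.4, -2.0]
width: 53.1
```

```bash
python3 - <<'E'
from h import *
np.set_printoptions(precision=3,suppress=True)
im=snap('wrist','w5.png'); s=ctrl.read_state(); print(s['eef_pos'],s['force'],s['width'],s['clock'])
im=snap('scene','s5.png'); p=proj('scene',s['eef_pos']).astype(int);print(p)
x=cv2.resize(im[p[1]-90:p[1]+60,p[0]-100:p[0]+100],None,fx=4,fy=4)[:,:,::-1];cv2.imwrite('pics/s5c.png',x)
E
```

```text
[ 581.32  -192.638   60.227] [-0.576 -0.775 -0.897] 52.7937106598827 6.075
[264 233]
```

View pics/w5.png

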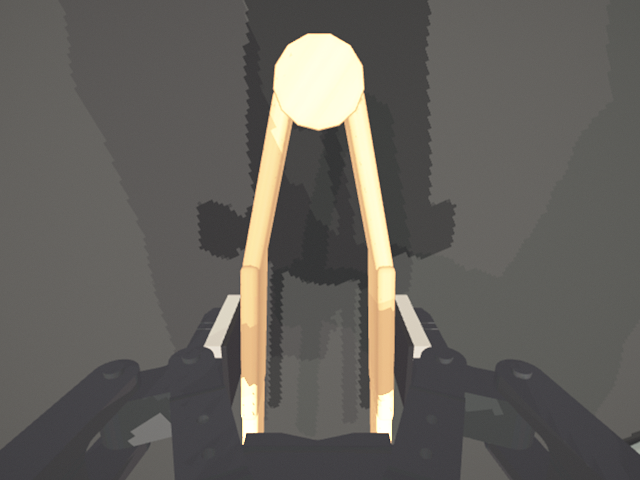

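View pics/s5c.png

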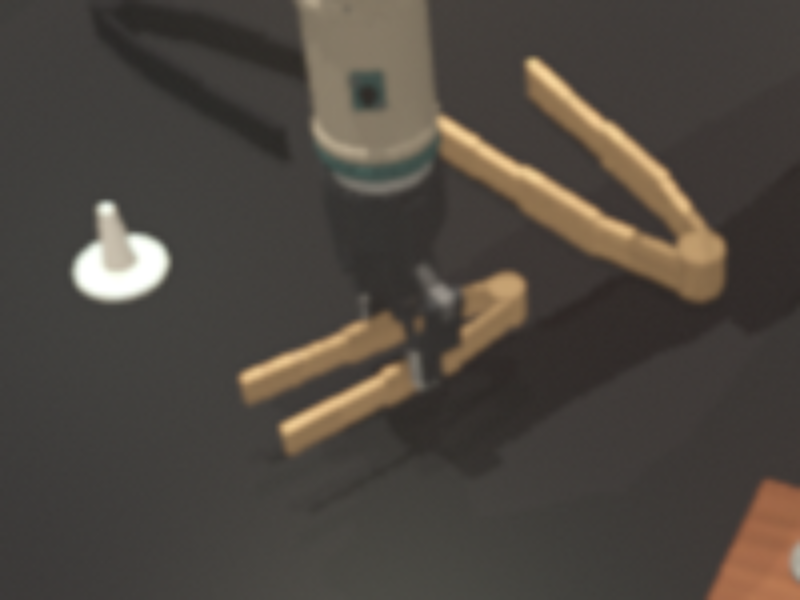

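Request:
{"name": "servo_tool", "arguments": {"rows": [{"dx": -0.03,"dy": 0,"dz": 0,"wx": -0.95,"wy": 0,"wz": 0,"fingers": 0.38},{"dx": -0.04,"dy": 0,"dz": 0,"wx": -0.95,"wy": 0,"wz": 0,"fingers": 0.38},{"dx": -0.04,"dy": 0,"dz": 0,"wx": -0.95,"wy": 0,"wz": 0,"fingers": 0.38},{"dx": -0.04,"dy": 0,"dz": 0,"wx": -0.95,"wy": 0,"wz": 0,"fingers": 0.38},{"dx": -0.03,"dy": 0,"dz": 0,"wx": -0.95,"wy": 0,"wz": 0,"fingers": 0.38}]}}

```text
clock: 6.75
eef_pos: [580.5, -192.4, 194.5]
tool_rot: [1.237, 1.57, 2.867]
force: [0.4, 0.5, -2.2]
width: 53.1
```

Request:
{"name": "servo_tool", "arguments": {"rows": [{"dx": 0,"dy": 0,"dz": 0,"wx": -0.95,"wy": 0,"wz": 0,"fingers": 0.38},{"dx": 0,"dy": 0,"dz": 0,"wx": -0.95,"wy": 0,"wz": 0,"fingers": 0.38},{"dx": 0,"dy": 0,"dz": 0.02,"wx": 0,"wy": 0,"wz": 0,"fingers": 0.38},{"dx": 0,"dy": 0.01,"dz": 0.05,"wx": 0,"wy": 0,"wz": 0,"fingers": 0.38},{"dx": 0,"dy": 0.015,"dz": 0.07,"wx": 0,"wy": 0,"wz": 0,"fingers": 0.38}]}}

```text
clock: 7.38
eef_pos: [535.4, -94.4, 193.6]
tool_rot: [0.766, 1.57, 2.587]
force: [0.8, -0.2, -1.0]
width: 53.3
```

Request:
{"name": "servo_tool", "arguments": {"rows": [{"dx": 0,"dy": 0.015,"dz": 0.07,"wx": 0,"wy": 0,"wz": 0,"fingers": 0.38},{"dx": 0,"dy": 0.015,"dz": 0.07,"wx": 0,"wy": 0,"wz": 0,"fingers": 0.38},{"dx": 0,"dy": 0.015,"dz": 0.07,"wx": 0,"wy": 0,"wz": 0,"fingers": 0.38},{"dx": 0,"dy": 0.015,"dz": 0.07,"wx": 0,"wy": 0,"wz": 0,"fingers": 0.38},{"dx": 0,"dy": 0.015,"dz": 0.06,"wx": 0,"wy": 0,"wz": 0,"fingers": 0.38}]}}

```text
clock: 8.0
eef_pos: [415.4, 139.5, 194.2]
tool_rot: [0.957, 1.569, 2.783]
force: [1.7, 1.0, -1.1]
width: 52.6
```

Request:
{"name": "servo_tool", "arguments": {"rows": [{"dx": 0,"dy": 0.015,"dz": 0.05,"wx": 0,"wy": 0,"wz": 0,"fingers": 0.38},{"dx": 0,"dy": 0.015,"dz": 0.03,"wx": 0,"wy": 0,"wz": 0,"fingers": 0.38},{"dx": 0,"dy": 0.005,"dz": 0.015,"wx": 0,"wy": 0,"wz": 0,"fingers": 0.38},{"dx": 0,"dy": 0,"dz": 0,"wx": 0,"wy": 0,"wz": 0,"fingers": 0.38},{"dx": 0,"dy": 0,"dz": 0,"wx": 0,"wy": 0,"wz": 0,"fingers": 0.38}]}}

```text
clock: 8.62
eef_pos: [374.9, 198.5, 194.5]
tool_rot: [-3.045, 1.57, -1.221]
force: [0.2, -0.1, -1.8]
width: 53.1
```

```bash
python3 - <<'E'
from h import *
from scipy.spatial.transform import Rotation as Ro
np.set_printoptions(precision=3,suppress=True)
s=ctrl.read_state();i=ctrl.camera_info('wrist'); im=snap('wrist','w6.png'); print(s['eef_pos'],s['force'],s['width'],s['clock'],s['qpos'])
M=Ro.from_euler('xyz',s['tool_rot']).as_matrix(); print(M)
for l in ['ball_center','stand_a']:
    for d in ctrl.mark_of(l,'wrist'): print(l,d['point'],d['conf'],ray('wrist',d['point'],55 if 'ball' in l else 8,i))
    for d in ctrl.search_frame(l,'wrist'): print(l,d['extent'],d['conf'],ray('wrist',d['extent'][:2],55,i))
snap('scene','s6.png');snap('top','t6.png')
E
```

```text
[374.918 198.512 194.455] [ 0.248 -0.107 -1.82 ] 53.08943178994758 8.625 [-0.454  0.375 -0.132  2.154  0.084  0.618  1.178]
[[ 0.    -0.968 -0.25 ]
 [-0.    -0.25   0.968]
 [-1.    -0.    -0.   ]]
ball_center [325.0, 410.5] 0.83 [540.077 248.807  55.   ]
ball_center [324.5, 411.9, 36.4, 35.5] 0.84 [541.606 248.768  55.   ]
ball_center [369.9, 264.9, 49.1, 343.9] 0.39 [401.292 247.223  55.   ]
stand_a [319.6, 368.8] 0.61 [533.615 242.661   8.   ]
stand_a [321.6, 373.8, 46.5, 45.1] 0.65 [504.78  236.504  55.   ]
stand_a [535.0, 418.0, 90.5, 113.3] 0.18 [502.199 427.16   55.   ]
```

View pics/w6.png

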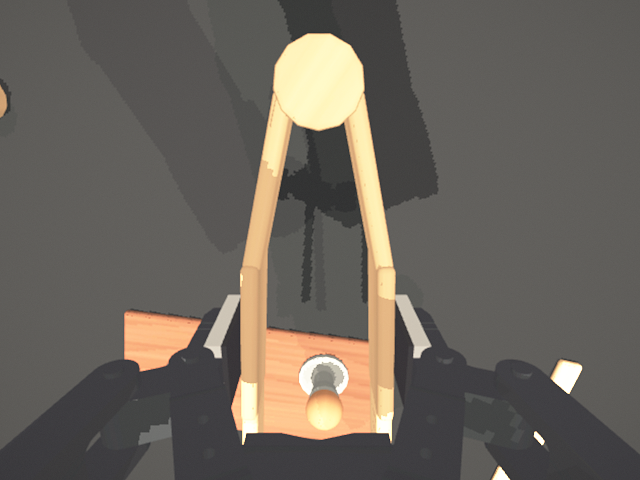

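View pics/s6.png

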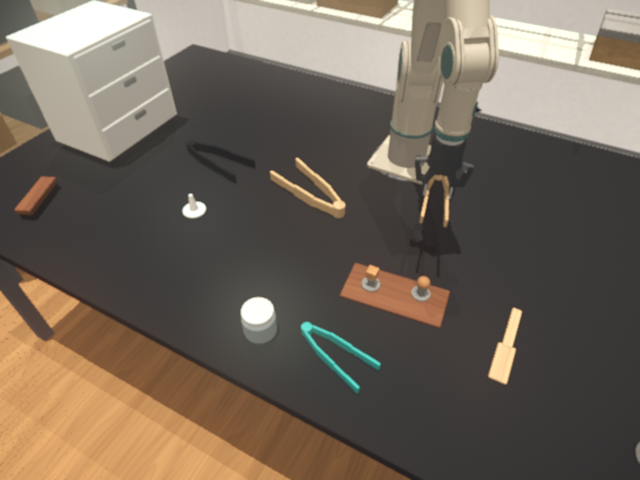

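View pics/t6.png

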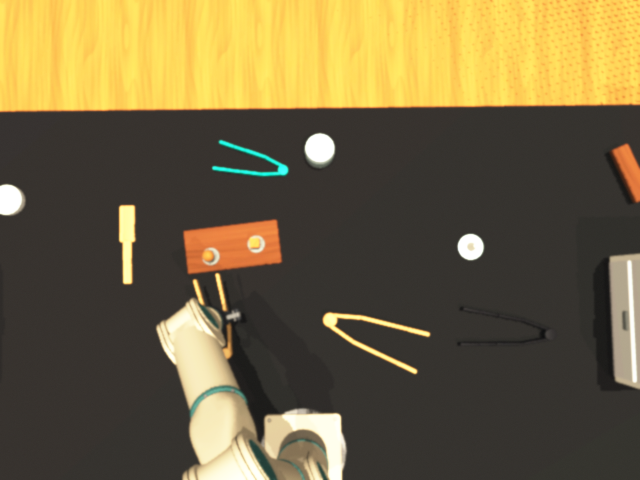

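```bash
python3 - <<'E'
from h import *
from scipy.optimize import least_squares
from scipy.spatial.transform import Rotation as Ro
np.set_printoptions(precision=2,suppress=True)
i=ctrl.camera_info('wrist')
ims={'scene':cv2.imread('pics/scene0.png'),'top':cv2.imread('pics/top0.png')}
for c in ims:
    x,y=(424,285) if c=='scene' else (210,256)
    cv2.imwrite('pics/b_%s.png'%c,cv2.resize(ims[c][y-25:y+25,x-30:x+30],None,fx=10,fy=10,interpolation=cv2.INTER_NEAREST))
s=ctrl.read_state();M=Ro.from_euler('xyz',s['tool_rot']).as_matrix()
x=cv2.resize(cv2.imread('pics/s6.png')[160:240,400:480],None,fx=7,fy=7);y=cv2.resize(cv2.imread('pics/t6.png')[265:365,170:250],None,fx=6,fy=6)
e=s['eef_pos']
for yy in (-24-4,24+4):
    X=e+M@np.array([-24,-106,yy])
    p=proj('scene',X);q=proj('top',X);print(p,q)
    cv2.circle(x,tuple(int(v) for v in (p-[400,160])*7),4,(0,0,255),-1);cv2.circle(y,tuple(int(v) for v in (q-[170,265])*6),4,(0,0,255),-1)
X=e+M@np.array([-26,80,0]);p=proj('scene',X);q=proj('top',X)
cv2.circle(x,tuple(int(v) for v in (p-[400,160])*7),4,(0,255,0),-1);cv2.circle(y,tuple(int(v) for v in (q-[170,265])*6),4,(0,255,0),-1)
cv2.imwrite('pics/tt.png',np.hstack([x,cv2.resize(y,(448,560))])[:, :800])
E
python3 -c "
import cv2,numpy as np
cv2.imwrite('pics/bb.png',cv2.resize(np.hstack([cv2.imread('pics/b_scene.png'),cv2.imread('pics/b_top.png')]),(800,333)))"
```

```text
[421.98 215.99] [215.56 274.03]
[446.28 219.89] [193.04 280.23]
```

View pics/tt.png

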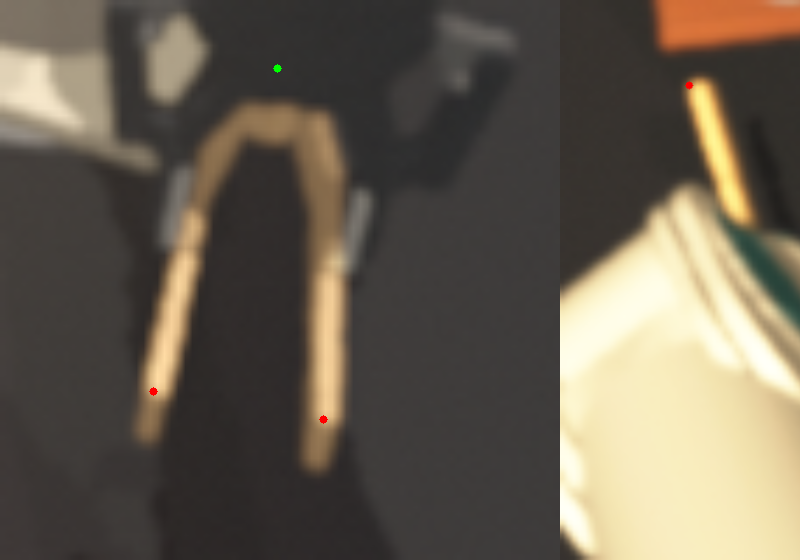

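View pics/bb.png

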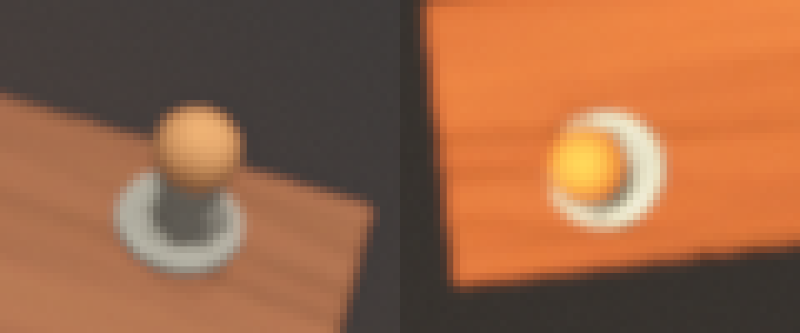

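```bash
python3 - <<'E'
from h import *
from scipy.optimize import least_squares
from scipy.spatial.transform import Rotation as Ro
np.set_printoptions(precision=2,suppress=True)
iw=ctrl.camera_info('wrist')
obs={'scene':(423.3,281.6),'top':(207.3,255.3),'wrist':(324.3,411)}
inf={c:ctrl.camera_info(c) for c in obs}
for c in obs: print(c,ray(c,obs[c],55,inf[c]))
print('stand top',ray('top',(210.6,255.7),9), 'stand wrist',ray('wrist',(323,374),9,iw))
for sub in (['scene','top'],['scene','top','wrist'],['scene','wrist'],['top','wrist']):
    r=least_squares(lambda X:np.concatenate([(proj(c,X,inf[c])-obs[c])*(0.4 if c=='wrist' else 1) for c in sub]),[535,245,55]);print(sub,r.x,r.fun)
s=ctrl.read_state();M=Ro.from_euler('xyz',s['tool_rot']).as_matrix()
for X in ([537,245,55],r.x): print(s['eef_pos'],M.T@(np.array(X)-s['eef_pos']))
E
```

```text
scene [531.62 246.09  55.  ]
top [537.67 245.73  55.  ]
wrist [540.42 249.11  55.  ]
stand top [538.66 244.43   9.  ] stand wrist [537.47 247.91   9.  ]
['scene', 'top'] [537.   245.93  60.75] [-0.43 -0.01 -0.44  0.15]
['scene', 'top', 'wrist'] [536.5  246.75  60.06] [-0.09  0.15 -0.7   0.36 -0.56  0.03]
['scene', 'wrist'] [536.   247.37  60.32] [ 0.24  0.04 -0.21 -0.01]
['top', 'wrist'] [537.35 247.    58.63] [-0.7   0.07 -0.56 -0.12]
[374.55 199.01 194.53] [ 139.52 -168.8     3.77]
[374.55 199.01 194.53] [ 135.89 -169.63    5.62]
```

Request:
{"name": "servo_tool", "arguments": {"rows": [{"dx": 0.02,"dy": -0.03,"dz": 0.007,"wx": 0,"wy": 0,"wz": 0,"fingers": 0.38},{"dx": 0.04,"dy": -0.04,"dz": 0,"wx": 0,"wy": 0,"wz": 0,"fingers": 0.38},{"dx": 0.04,"dy": -0.03,"dz": 0,"wx": 0,"wy": 0,"wz": 0,"fingers": 0.38},{"dx": 0.03,"dy": -0.013,"dz": 0,"wx": 0,"wy": 0,"wz": 0,"fingers": 0.38},{"dx": 0,"dy": 0,"dz": 0,"wx": 0,"wy": 0,"wz": 0,"fingers": 0.38}]}}

```text
clock: 9.6
eef_pos: [454.5, 225.2, 95.5]
tool_rot: [1.82, 1.568, -2.639]
force: [-0.2, -0.3, -1.8]
width: 53.3
```

Request:
{"name": "servo_tool", "arguments": {"rows": [{"dx": 0,"dy": 0,"dz": 0,"wx": 0,"wy": 0,"wz": 0,"fingers": 0.38},{"dx": 0,"dy": 0,"dz": 0,"wx": 0,"wy": 0,"wz": 0,"fingers": 0.38}]}}

```text
clock: 9.85
eef_pos: [455.1, 226.0, 98.1]
tool_rot: [-1.263, 1.569, 0.562]
force: [-0.8, -1.1, -0.3]
width: 53.4
```

```bash
cat > look.py <<'E'
from h import *
import sys
from scipy.spatial.transform import Rotation as Ro
np.set_printoptions(precision=2,suppress=True)
k=sys.argv[1]
s=ctrl.read_state();M=Ro.from_euler('xyz',s['tool_rot']).as_matrix();e=s['eef_pos']
print(e,s['force'],s['width'],s['clock'],'ball in tool',M.T@(np.array([537,246.5,56])-e))
a=snap('scene','s%s.png'%k)[:,:,::-1];b=snap('top','t%s.png'%k)[:,:,::-1]
cv2.imwrite('pics/v%s.png'%k,np.hstack([cv2.resize(a[230:310,385:465],(560,560),interpolation=cv2.INTER_CUBIC),cv2.resize(b[225:325,180:220],(224,560),interpolation=cv2.INTER_CUBIC)]))
E
python3 look.py 7
```

```text
[455.11 225.98  98.13] [-0.78 -1.09 -0.28] 53.35803720296236 9.85 ball in tool [ 42.25 -84.36  -0.79]
```

View pics/v7.png

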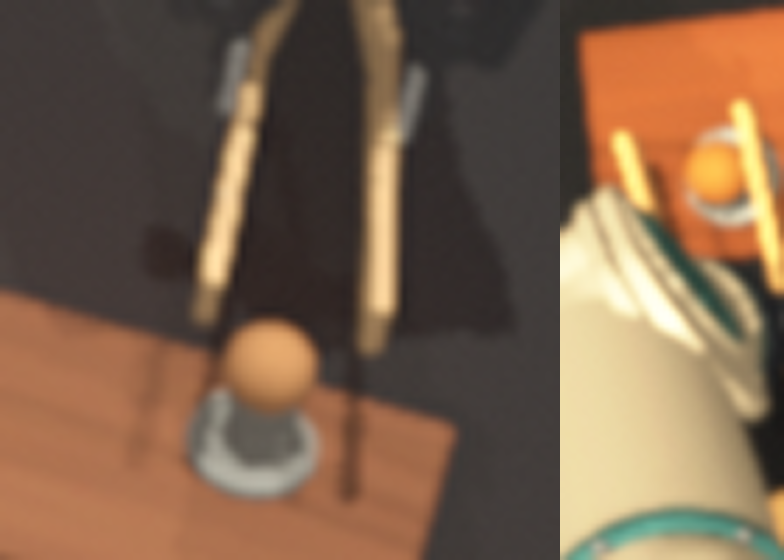

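```bash
python3 - <<'E'
from h import *
from scipy.spatial.transform import Rotation as Ro
np.set_printoptions(precision=2,suppress=True)
s=ctrl.read_state();M=Ro.from_euler('xyz',s['tool_rot']).as_matrix();e=s['eef_pos'];print(e)
for c,ps in (('top',[(190.7,249.3),(212,243.7)]),('scene',[(414.7,270.7),(439,275)])):
    P=np.array([ray(c,p,122) for p in ps]);m=P.mean(0);print(c,P,np.hypot(*(P[0]-P[1])[:2]),'tipmid in tool',M.T@(m-e))
for X in ([-24,-106,-28],[-24,-106,28]): print(proj('top',e+M@X),proj('scene',e+M@X))
E
```

```text
[455.16 225.96  98.01]
top [[550.54 276.95 122.  ]
 [564.15 222.21 122.  ]] 56.40654123177639 tipmid in tool [ -23.85 -104.87   -2.88]
scene [[566.72 226.05 122.  ]
 [552.27 280.86 122.  ]] 56.688493104348744 tipmid in tool [ -23.84 -107.93    0.32]
[210.69 243.48] [414.8  270.03]
[189.6  249.27] [438.78 274.32]
```

Request:
{"name": "servo_tool", "arguments": {"rows": [{"dx": 0.015,"dy": 0,"dz": 0,"wx": 0,"wy": 0,"wz": 0,"fingers": 0.38},{"dx": 0.02,"dy": 0,"dz": 0,"wx": 0,"wy": 0,"wz": 0,"fingers": 0.38},{"dx": 0.02,"dy": 0,"dz": 0,"wx": 0,"wy": 0,"wz": 0,"fingers": 0.38},{"dx": 0.015,"dy": 0,"dz": 0,"wx": 0,"wy": 0,"wz": 0,"fingers": 0.38},{"dx": 0,"dy": 0,"dz": 0,"wx": 0,"wy": 0,"wz": 0,"fingers": 0.38}]}}

```text
clock: 10.58
eef_pos: [454.2, 225.4, 43.2]
tool_rot: [1.811, 1.568, -2.646]
force: [0.4, 0.2, 0.5]
width: 53.4
```

Request:
{"name": "servo_tool", "arguments": {"rows": [{"dx": 0,"dy": 0,"dz": 0,"wx": 0,"wy": 0,"wz": 0,"fingers": 0.38}]}}

```text
clock: 10.7
eef_pos: [455.2, 225.9, 44.6]
tool_rot: [-1.032, 1.571, 0.793]
force: [-0.4, 0.5, -0.4]
width: 52.7
```

```bash
python3 look.py 8
```

```text
[455.17 225.91  44.57] [-0.4   0.52 -0.38] 52.663551683517355 10.7 ball in tool [-11.41 -84.38  -0.68]
```

View pics/v8.png

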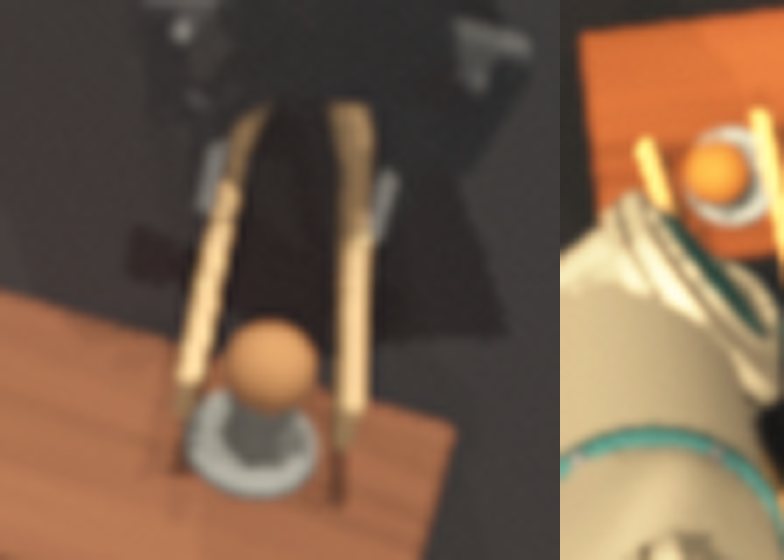

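Request:
{"name": "servo_tool", "arguments": {"rows": [{"dx": 0,"dy": 0,"dz": 0,"wx": 0,"wy": 0,"wz": 0,"fingers": 0.42},{"dx": 0,"dy": 0,"dz": 0,"wx": 0,"wy": 0,"wz": 0,"fingers": 0.45},{"dx": 0,"dy": 0,"dz": 0,"wx": 0,"wy": 0,"wz": 0,"fingers": 0.48},{"dx": 0,"dy": 0,"dz": 0,"wx": 0,"wy": 0,"wz": 0,"fingers": 0.52},{"dx": 0,"dy": 0,"dz": 0,"wx": 0,"wy": 0,"wz": 0,"fingers": 0.52}]}}

```text
clock: 11.42
eef_pos: [455.3, 225.7, 44.7]
tool_rot: [-1.695, 1.57, 0.13]
force: [-0.5, -1.0, 2.1]
width: 42.6
```

```bash
python3 look.py 9
```

```text
[455.26 225.69  44.74] [-0.54 -0.97  2.11] 42.63543253622144 11.425 ball in tool [-11.23 -84.35  -0.42]
```

View pics/v9.png

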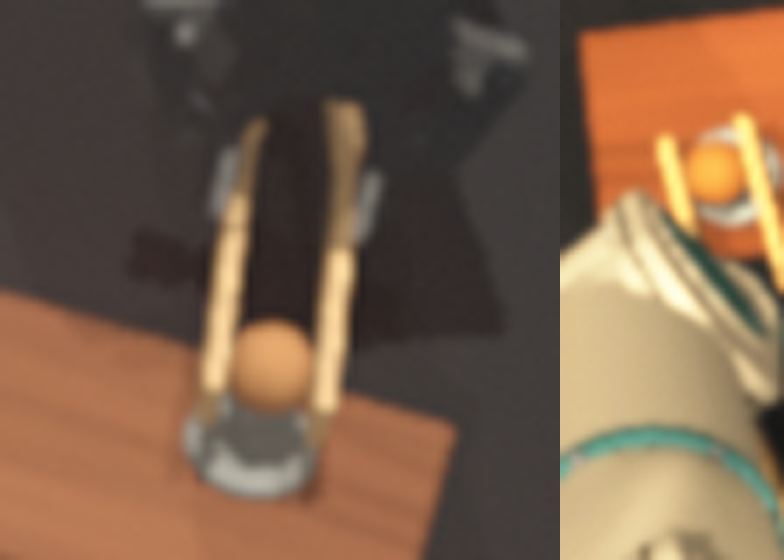

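Request:
{"name": "servo_tool", "arguments": {"rows": [{"dx": 0,"dy": 0,"dz": 0,"wx": 0,"wy": 0,"wz": 0,"fingers": 0.55},{"dx": 0,"dy": 0,"dz": 0,"wx": 0,"wy": 0,"wz": 0,"fingers": 0.58},{"dx": 0,"dy": 0,"dz": 0,"wx": 0,"wy": 0,"wz": 0,"fingers": 0.6},{"dx": 0,"dy": 0,"dz": 0,"wx": 0,"wy": 0,"wz": 0,"fingers": 0.6}]}}

```text
clock: 12.02
eef_pos: [455.2, 225.7, 44.6]
tool_rot: [-1.911, 1.571, -0.085]
force: [0.1, -1.2, 3.0]
width: 43.0
```

Width is stalled at 43 mm while 34 mm is commanded, so the ball is clamped. I'll lift slowly.

Request:
{"name": "servo_tool", "arguments": {"rows": [{"dx": -0.005,"dy": 0,"dz": 0,"wx": 0,"wy": 0,"wz": 0,"fingers": 0.6},{"dx": -0.008,"dy": 0,"dz": 0,"wx": 0,"wy": 0,"wz": 0,"fingers": 0.6},{"dx": -0.01,"dy": 0,"dz": 0,"wx": 0,"wy": 0,"wz": 0,"fingers": 0.6},{"dx": -0.015,"dy": 0,"dz": 0,"wx": 0,"wy": 0,"wz": 0,"fingers": 0.6},{"dx": -0.005,"dy": 0,"dz": 0,"wx": 0,"wy": 0,"wz": 0,"fingers": 0.6}]}}

```text
clock: 12.65
eef_pos: [455.5, 226.1, 77.9]
tool_rot: [-1.27, 1.569, 0.556]
force: [-0.1, 0.3, -1.0]
width: 42.7
```

```bash
python3 look.py 10
```

```text
[455.54 226.09  77.86] [-0.14  0.32 -0.98] 42.73891018736357 12.65 ball in tool [ 21.99 -83.94  -0.77]
```

View pics/v10.png

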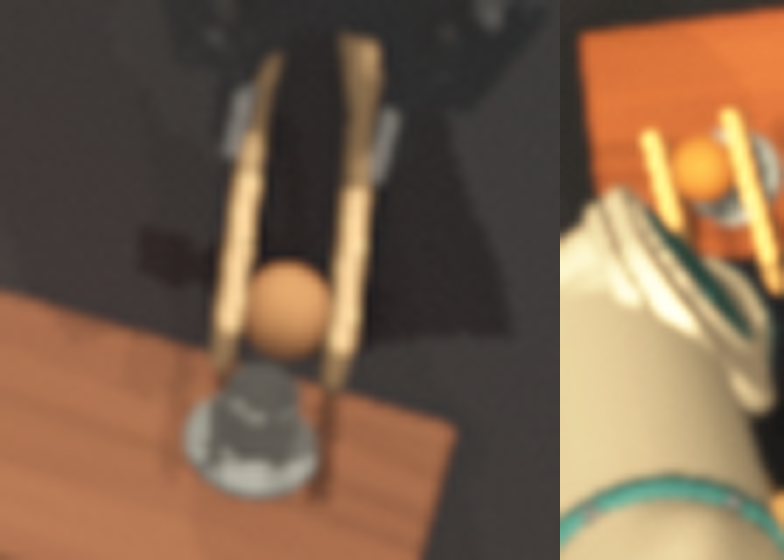

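Request:
{"name": "servo_tool", "arguments": {"rows": [{"dx": -0.015,"dy": 0,"dz": 0,"wx": 0,"wy": 0,"wz": 0,"fingers": 0.6},{"dx": -0.02,"dy": 0,"dz": 0,"wx": 0,"wy": 0,"wz": 0,"fingers": 0.6},{"dx": -0.02,"dy": 0,"dz": 0,"wx": 0,"wy": 0,"wz": 0,"fingers": 0.6},{"dx": -0.02,"dy": 0,"dz": 0,"wx": 0,"wy": 0,"wz": 0,"fingers": 0.6},{"dx": -0.02,"dy": 0,"dz": 0,"wx": 0,"wy": 0,"wz": 0,"fingers": 0.6}]}}

```text
clock: 13.38
eef_pos: [455.1, 225.8, 149.3]
tool_rot: [-1.322, 1.57, 0.504]
force: [-0.6, 0.1, -1.7]
width: 43.1
```

Request:
{"name": "servo_tool", "arguments": {"rows": [{"dx": -0.015,"dy": 0,"dz": 0,"wx": 0,"wy": 0,"wz": 0,"fingers": 0.6},{"dx": -0.01,"dy": 0,"dz": 0,"wx": 0,"wy": 0,"wz": 0,"fingers": 0.6},{"dx": 0,"dy": 0,"dz": 0,"wx": 0,"wy": 0,"wz": 0,"fingers": 0.6},{"dx": 0,"dy": 0,"dz": 0,"wx": 0,"wy": 0,"wz": 0,"fingers": 0.6},{"dx": 0,"dy": 0,"dz": 0,"wx": 0,"wy": 0,"wz": 0,"fingers": 0.6}]}}

```text
clock: 14.0
eef_pos: [454.7, 225.6, 166.3]
tool_rot: [1.79, 1.57, -2.668]
force: [-0.5, 0.2, -0.8]
width: 42.6
```

```bash
python3 - <<'E'
from h import *
np.set_printoptions(precision=2,suppress=True)
s=ctrl.read_state();print(s['eef_pos'],s['force'],s['width'],s['clock'],s['qd'])
a=snap('scene','s11.png')[:,:,::-1];snap('top','t11.png')
cv2.imwrite('pics/v11.png',cv2.resize(a[170:330,350:510],(600,600),interpolation=cv2.INTER_CUBIC))
for d in ctrl.mark_of('ball_center','scene'): print('scene',d)
print([d for d in ctrl.mark_of('ball_center','top')])
from scipy.spatial.transform import Rotation as Ro
M=Ro.from_euler('xyz',s['tool_rot']).as_matrix();print(proj('scene',s['eef_pos']+M@[-12,-85,0]),proj('top',s['eef_pos']+M@[-12,-85,0]))
E
```

```text
[454.72 225.6  166.3 ] [-0.5   0.16 -0.84] 42.64207253735417 14.0 [ 0. -0. -0. -0.  0.  0. -0.]
scene {'point': [430.4, 253.6], 'conf': 0.64}
[{'point': [203.3, 250.6], 'conf': 0.61}]
[431.45 249.44] [198.37 253.3 ]
```

View pics/v11.png

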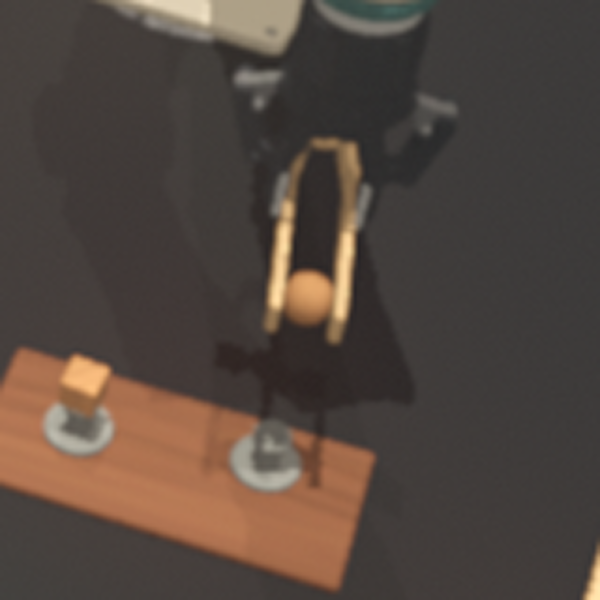

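View pics/t11.png

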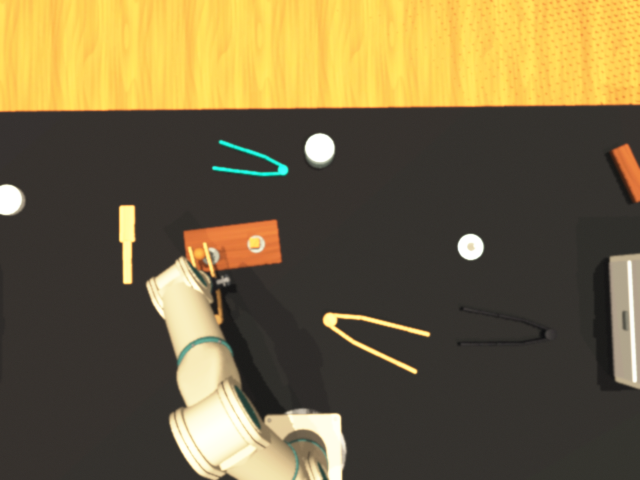

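```bash
python3 -c "
from cell import ctrl
print(ctrl.finish_job()); s=ctrl.read_state(); print(s['eef_pos'],s['width'],s['clock'])"
```

```text
the job is handed in; nothing more can be done
None
the job is handed in; nothing more can be done
```

I picked up the smaller bamboo tongs and carried them half-closed to the stand. There I closed the tips on the cedar ball, lifted it, and handed the job in still squeezing. No verdict comes back, so this rests on my last checks.

- **Grip:** the fingers were stopped at 42.6 mm with 34 mm commanded, so they were squeezing the tongs on the ball. I could not read the closing angle or the contact forces directly, but 42.6 mm over the grips corresponds to slightly more than 0.10 rad.
- **Ball position:** in the scene picture, taken with the arm at rest, the ball was within about 1 pixel of where the point between the tips should be. The ball's centre was about 177 mm above the shelf; that height comes from the arm's pose.
- **Other objects:** the last pictures show the cube still on its stand and the jar, ring holder and shoe horn apparently unmoved. I judged this by eye and did not measure it. The robot was never seen near the ball.
- **Time:** about 14 s of the 40 s were used.

**Disagreements:**
- **Tongs position:** one measurement was about 10 mm off because I paired an older wrist picture with a newer arm pose. A fresh picture brought it to within 2–3 mm of the other cameras.
- **Final ball check:** the trained network's marks for the ball were 4–6 pixels from the expected spot in both cameras. I relied on what the scene picture shows instead.
- **Ball height on the stand:** the three cameras together gave 59–61 mm, against the stated 55 mm. I aimed at about 57 mm.

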